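# Free the pawl of a sample lift and lower the jar

### The job

The sample jar stands on a small ratchet lift that is caught at the top. Pick up the yellow-handled steel rod, put its tip under the red tail of the pawl and flick the tail up and over until the pawl stays thrown back (do this with the rod, not with the fingers), then lay the rod down on the bench. After that push the green pad down until the platform is fully at the bottom, with the jar still standing on it, and leave the red-capped vial to the right of the lift standing.

Things in the scene. Friction and masses are not known exactly. Their poses are not given: they have to be found in the camera images.
- stand: Fixed ratchet lift. Origin on the bench; x from its front (towards the robot) to its back, y to its left, z up. mm: grey base x -60..60, y -90..130, 12 thick; aluminium mast x 24..48, y -36..52, to z 155; bracket of the pawl's pin x -18..44, y -36..-2, z 120..156; steel carriage bar x 2..18, y -4..34. Only the base lies under the tail.
- pawl_angle (a joint): Pawl angle, rad. 0 = engaged: tail level, pointing right, nose under a rack tooth, carriage blocked after about 3 mm. Grows as the tail swings up about the pin and over to the left; past about 1.75 it falls by itself to its stop at 2.1 and stays thrown back; let go earlier it falls back to 0. Lifting takes under 1 N.
- pawl: The pawl: dark steel crank with a red tail. Origin on the axis of its pin, at (-27, -11, 130) mm of the stand, with the stand's axes at angle 0. The pin runs along the stand's x; the tail swings in the stand's y-z plane about it. The steel nose hangs 40 mm below the pin.
- pawl_tail (a point): Red tail tab, 45 mm along the stand's x (stand x -67 to -22), 36 mm wide, 8 thick, 12 mm bead on its outer end. Origin: middle of its underside, 48 mm out from the pin and 4 mm below it when level, then 126 mm above the bench. x as the stand's, y towards the pin, z out of its upper face. Thrown back its end is 190 mm high.
- carriage (a joint): How far the carriage is lowered, m: 0 at the top (start), 0.070 at the bottom stop. A brake holds it where it is left; with the pawl thrown back it takes about 3 to 6 N to push down slowly.
- press_pad (a point): Middle of the top face of the green press pad on top of the carriage bar, 40 mm (x) by 44 mm (y); 245 mm above the bench at the top, 175 mm at the bottom; at stand x 10, y 30.
- platform (a point): Middle of the white platform's upper face, 80 x 80 mm with a rim 4.5 mm high, 95 mm above the bench at the top, 25 mm at the bottom; at stand x 0, y 82 (left of the bar). It belongs to the carriage.
- sample_jar: The load: loose glass sample jar with white lid, 52 mm across, 75 mm tall, 0.10 to 0.21 kg, standing on the platform. Origin: centre of its underside, z up.
- release_rod: Loose rod lying on the bench, 70 g: yellow grip 90 mm long, 16 mm wide and 16 mm high, and from its end a round steel rod 8 mm thick and 95 mm long. Origin: middle of the grip's underside; x along the rod towards the steel tip (tip at x = 140 mm), the rod's axis 8 mm above the underside.
- vial_4: Loose upright glass vial with red cap, 27 mm across, 85 mm tall, to the right of the lift; bystander. Origin: centre of its underside, z up.
Not all that is in view belongs to the job. Of the things shaped like the release_rod, the yellow one is meant. Several things have the shape of the sample_jar; the one meant has the colours described above.

How it is judged:
On the way, in this order (a step that is already met when the one before it is completed fails the run):
1. the held rod lifts the pawl's tail, the carriage still up (contact force between release_rod and pawl above 0.05 N and contact force between the fingers and release_rod above 0.5 N and value of joint pawl_angle above 0.3 rad and value of joint carriage below 0.015 m).
2. the pawl is thrown back past its balance point, the carriage still up (value of joint pawl_angle above 1.9 rad and value of joint carriage below 0.015 m), for 0.2 s.
3. the rod lies on the bench, let go, the carriage still up (height (world z) of release_rod below 0.02 m and angle between release_rod's own x axis and vertical between 1.4 and 1.75 rad and contact force between the fingers and release_rod below 0.1 N and linear speed of release_rod below 0.03 m/s and value of joint carriage below 0.015 m), for 0.2 s.
4. the carriage is pushed down to the bottom (value of joint carriage above 0.064 m), for 0.2 s.
At the end, for the whole second after the job is handed in: The carriage is within 6 mm of its bottom stop, the pawl is thrown back (over 1.9 rad), the jar stands upright (within 0.1 rad) on the platform, within 22 mm of its middle, and the rod lies level and still on the bench (its origin less than 20 mm above it) (value of joint carriage above 0.064 m and value of joint pawl_angle above 1.9 rad and horizontal distance between sample_jar and platform below 0.022 m and z of sample_jar in the frame of platform below 0.006 m and angle between sample_jar's own z axis and vertical below 0.1 rad and linear speed of each of sample_jar, release_rod below 0.02 m/s and height (world z) of release_rod below 0.02 m and angle between release_rod's own x axis and vertical between 1.4 and 1.75 rad); the robot touches nothing.
It fails at once if the pawl is pushed with the fingers or the arm (contact force between any of the fingers, the arm and pawl above 2 N).
It fails at once if the jar is tipped (angle between sample_jar's own z axis and vertical above 0.35 rad).
It fails at once if the vial is knocked over (angle between vial_4's own z axis and vertical above 0.5 rad).
It also fails if it takes over 67 s, if anything falls off the work surface, if the arm or the gripper's body presses on something with over 40 N, if the wrist force passes 120 N, or if a joint passes its speed limit or range.

### The arm

A 6-joint arm with a two-finger parallel gripper is mounted at the origin on a cart in front of the work surface, level with it; the furniture and walls round the work are solid. World frame = base frame: x ahead of the robot, y to its left, z up, the work surface at z = 0. Lengths are in m, angles in rad, forces in N, time in s.
With the tool pointing down it reaches from about 0.325 to 0.75 m from the base axis. Payload 7.6 kg.
Tool frame: the origin (TCP) lies on the centre line of the jaws, within the pads' length; the fingertips stand 25 mm ahead of it and the grasp point (between the pads) lies 6 mm ahead of it; z points along the fingers, y is the direction in which the jaws open and shut (so a half turn about z gives the same grasp; the last joint's range is limited). The gripper opens to 85 mm and grips with 20 to 120 N. Pads are 22 mm wide; open, the fingers measure 114 mm over their backs; the gripper's body (76 mm by 85 mm) begins 54 mm behind the grasp point. The pads swing forward as they close: fully open they stand 13 mm farther back than shut.
Start: joints at [1.124, 0.052, 1.401, -0, 1.689, -0.07], TCP at [0.193, 0.488, 0.256] pointing down, gripper open.
Joint ranges: [-2.9, 2.9], [-0.91, 2.17], [0.12, 2.37], [-1.06, 4.2], [0.26, 2.73], [-2.93, 2.93]. Speed limits (rad/s): [2.57, 2.57, 3.01, 3.14, 3.14, 3.14].

### API

Orientations are given as a unit quaternion [x, y, z, w].
In Python, from rig import r gives the robot as it stands.
- The arm moves only by the tool drive_tool, never from a script. Its argument "targets" is a list of rows, each an object of numbers: "wx", "wy", "wz": the turn, a rotation vector about the tool's x, y, z in degrees; "x", "y", "z": the shift along the tool's x, y, z in mm; "grip": the closure in counts, from 0 (fully open) to 255 (shut). A call has 1 to 12 rows; each row shifts and turns the commanded pose from where the row before left it, along the tool's axes as they then stand; what a row does not reach is not made up. A row lasts 1/10 s, in which the tool goes at most 50 mm and 8.59 degrees, less where a joint would pass 70% of its speed; a pose out of reach is approached as far as the arm can. A call with a gripper value outside its range is refused whole. The fingers move at their own pace and stop on an object; "squeeze" is the grip in N (left out, the last holds). Time passes only in rows, so rows that do not move let the fingers close. It gives the time, the measured TCP pose, the force and the opening at its end, in the units of the state.
- r.sense(): the state, without advancing time (a new reading comes with each control period).
- r.grab_frame(name): name is "side" or "top"; returns a dict with "pixels" (400x640x3 uint8, blue, green, red), "fx", "fy", "cx", "cy" (pixels), "extrinsics" (4x4, takes a point from camera to world coordinates). Camera axes: x right, y up, looking along -z (the intrinsics and any distortion apply to the point x, -y, -z); pixel columns grow to the right and rows downward; lengths in m; the calibration is good to about 2 mm. A picture is of the moment at which its call begins. There is no depth.
- r.job_done(): hands the job in, once; it reports no verdict.
The state is a dict: "clock": time; "joint_pos": joint angles; "qd": joint speeds; "joint_efforts": joint torques, N m; "tcp_pos": TCP position; "tool_rot": TCP orientation; "contact_force": force on the tool from outside, world axes, zero at the start; "wrist_torque": the same for the moment, N m; "finger_gap": finger opening in m.
Only numpy, scipy, OpenCV 4.12 (cv2) and the standard library are available. Lean on these libraries where they do the work, as an engineer would, in place of code of your own. Each camera call takes 0.05 s, during which the arm holds its last target.

## Working session

There is one attempt and no reset: what is moved stays moved. The work goes in short steps, Python scripts to look and compute and a tool call to move; the robot and the scene stay as the last step left them, time stands still between calls to the robot, and variables do not carry over. Pictures are saved under pics/ and viewed, and the job is handed in when it is done.

Besides the shell and the picture viewer there is one more tool, called after "Request:" as name([rows], argument=value, ...), one row to a line, values as JSON. drive_tool: Moves the arm, as the interface text tells. Its arguments: {"type":"object","properties":{"targets":{"type":"array","items":{"type":"object","properties":{"wx":{"type":"number"},"wy":{"type":"number"},"wz":{"type":"number"},"x":{"type":"number"},"y":{"type":"number"},"z":{"type":"number"},"grip":{"type":"number"}}}},"squeeze":{"type":"number"}},"required":["targets"]}

```bash
mkdir -p pics
cat > h.py <<'E'
import numpy as np,cv2
from rig import r
def snap(n,tag):
    f=r.grab_frame(n); im=np.array(f["pixels"]); cv2.imwrite(f"pics/{tag}_{n}.png",im); np.savez(f"pics/{tag}_{n}.npz",im=im,K=[f["fx"],f["fy"],f["cx"],f["cy"]],E=np.array(f["extrinsics"])); 
    return f
def load(tag,n):
    d=np.load(f"pics/{tag}_{n}.npz"); return d["im"],d["K"],d["E"]
def ray(K,E,u,v):
    d=np.array([(u-K[2])/K[0],-(v-K[3])/K[1],-1]); d=E[:3,:3]@d; return E[:3,3],d/np.linalg.norm(d)
def onz(K,E,u,v,z):
    o,d=ray(K,E,u,v); return o+d*(z-o[2])/d[2]
def proj(K,E,p):
    q=E[:3,:3].T@(np.array(p)-E[:3,3]); return K[2]+K[0]*q[0]/-q[2], K[3]-K[1]*q[1]/-q[2]
def tri(a,b):
    (o1,d1),(o2,d2)=a,b
    A=np.stack([d1,-d2],1); t=np.linalg.lstsq(A,o2-o1,rcond=None)[0]
    p,q=o1+t[0]*d1,o2+t[1]*d2; return (p+q)/2,np.linalg.norm(p-q)
E
python3 - <<'E'
from h import *
for n in("side","top"):
    f=snap(n,"a"); print(n,{k:(v if k!="pixels" else 0) for k,v in f.items()})
print(r.sense())
E
```

```text
side {'pixels': 0, 'fx': 477.23190820896855, 'fy': 477.23190820896855, 'cx': 327.0052510235908, 'cy': 205.3244553267029, 'extrinsics': array([[ 0.34754372, -0.36129291,  0.86526343,  1.66542164],
       [ 0.93746538,  0.1528665 , -0.31271473, -0.50269708],
       [-0.01928818,  0.91983654,  0.39182738,  0.65021516],
       [ 0.        ,  0.        ,  0.        ,  1.        ]])}
top {'pixels': 0, 'fx': 385.8942932026286, 'fy': 385.8942932026286, 'cx': 320.0265595616667, 'cy': 204.09558682101863, 'extrinsics': array([[-0.00445962,  0.9981566 , -0.0605269 ,  0.48527025],
       [-0.99990736, -0.00522949, -0.01256703, -0.10843906],
       [-0.01286039,  0.06046524,  0.99808745,  1.10441939],
       [ 0.        ,  0.        ,  0.        ,  1.        ]])}
{'clock': 0.1, 'joint_pos': array([ 1.12372521e+00,  5.27809887e-02,  1.40162073e+00,  3.00551388e-06,
        1.68859481e+00, -7.02876636e-02]), 'qd': array([-0.0004972 , -0.00242836, -0.0051959 ,  0.00151868, -0.00180614,
        0.0012439 ]), 'joint_efforts': array([ 6.91378937e-04, -3.82576311e+01, -3.60989392e+01, -1.08996419e-04,
        4.71223830e-03,  2.80032808e-06]), 'tcp_pos': array([0.19303584, 0.48797509, 0.25555409]), 'tool_rot': array([ 1.87279103e-01,  9.82306492e-01, -6.78197100e-04, -1.81000192e-04]), 'contact_force': array([-0.25470704,  0.57613563, -1.26241312]), 'wrist_torque': array([0.04748341, 0.03445293, 0.02247307]), 'finger_gap': 0.08556418203636877}
```

View pics/a_side.png

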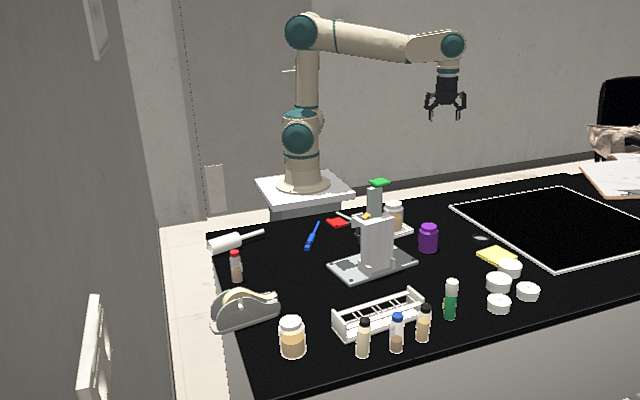

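View pics/a_top.png

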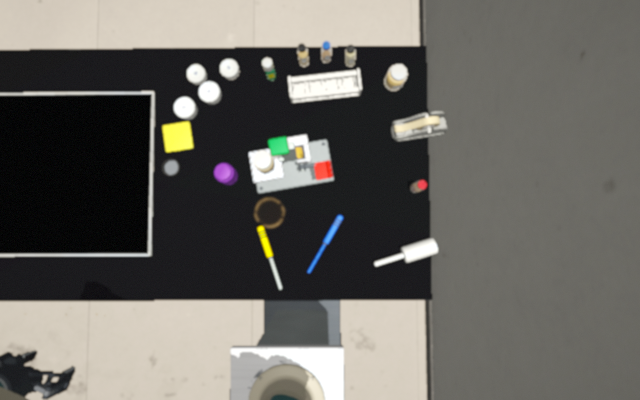

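Run:
```python
from h import *
im,K,E=load("a","top")
c=cv2.resize(im[125:300,230:440],None,fx=3.8,fy=3.4,interpolation=cv2.INTER_CUBIC)
c=cv2.resize(im[125:300,230:440],None,fx=3.4,fy=3.4,interpolation=cv2.INTER_CUBIC);cv2.imwrite("pics/c1.png",c)
im2,K2,E2=load("a","side")
c=cv2.resize(im2[165:290,195:455],None,fx=3,fy=3,interpolation=cv2.INTER_CUBIC);cv2.imwrite("pics/c2.png",c)
hsv=cv2.cvtColor(im,cv2.COLOR_BGR2HSV)
def blobs(hsv,lo,hi,name):
    m=cv2.inRange(hsv,lo,hi); n,l,s,cc=cv2.connectedComponentsWithStats(m)
    for i in range(1,n):
        if s[i,4]>8: print(name,s[i],cc[i])
for nm,hs in(("top",hsv),("side",cv2.cvtColor(im2,cv2.COLOR_BGR2HSV))):
    print(nm)
    blobs(hs,(22,150,90),(35,255,255),"yel");blobs(hs,(45,120,60),(80,255,255),"grn")
    blobs(hs,(0,170,90),(6,255,255),"red");blobs(hs,(172,170,90),(180,255,255),"red2")
```

```text
top
yel [269  74   5   4  15] [271.06666667  75.6       ]
yel [161 121  33  32 852] [176.842723   136.12323944]
yel [297 148   6   9  40] [299.225 152.15 ]
yel [256 225  18  33 286] [264.4965035  241.06293706]
grn [266  71   9   3  12] [270.5         72.08333333]
grn [267 135  22  20 337] [277.77744807 144.97032641]
red [315 162  17  17 224] [323.125      169.75446429]
red2 [419 180   9   8  51] [422.88235294 184.03921569]
side
grn [369 178  22   9 140] [379.31428571 182.06428571]
grn [443 295  14  25 251] [449.57768924 307.10756972]
red [326 217  21  12 164] [336.1402439  222.05487805]
red2 [230 253   8   3  17] [233.52941176 254.23529412]
```

View pics/c1.png

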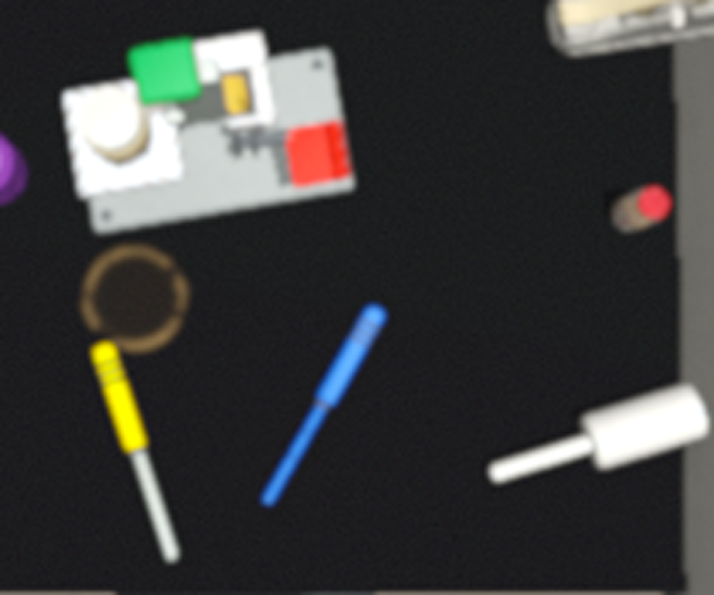

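View pics/c2.png

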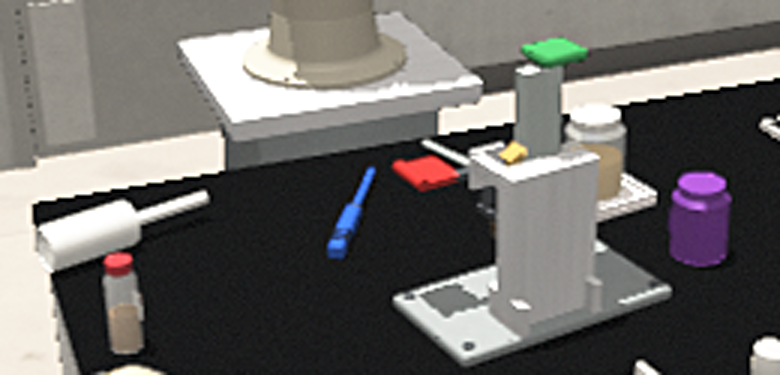

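Run:
```python
from h import *
im,K,E=load("a","top"); im2,K2,E2=load("a","side")
p,e=tri(ray(K,E,277.8,145),ray(K2,E2,379.3,182.1)); print("pad tri",p,e, onz(K,E,277.8,145,.245))
p,e=tri(ray(K,E,322.5,169.8),ray(K2,E2,336.1,222)); print("tail tri",p,e, onz(K,E,322.5,169.8,.132))
C=lambda u,v:(230+(u+.5)/3.4-.5,125+(v+.5)/3.4-.5)
print("base corners FR FL BR",[onz(K,E,*C(*q),.012)[:2] for q in((355,188),(96,234),(331,48))])
print("rod butt,gripend,tip",[onz(K,E,*C(*q),.010)[:2] for q in((103,342),(139,449),(173,562))])
h=cv2.cvtColor(im,cv2.COLOR_BGR2HSV); m=cv2.inRange(h,(22,120,70),(35,255,255)); m[:220]=0;m[280:]=0
x=cv2.findNonZero(m).reshape(-1,2).astype(float); print(cv2.minAreaRect(x.astype(np.float32)))
m=cv2.inRange(h,(0,0,70),(180,255,255)); m[:222]=0;m[292:]=0;m[:,:252]=0;m[:,292:]=0
n,l,s,c=cv2.connectedComponentsWithStats(m); print(s,c)
print("vial base", onz(K,E,*C(626,222),.0), "cap",onz(K,E,*C(655,202),.085))
print("jar lid",onz(K,E,*C(113,122),.170))
```

```text
pad tri [ 0.67195102 -0.00371667  0.23962722] 0.0030285885313834646 [ 0.67141753 -0.00296677  0.245     ]
tail tri [ 0.63113828 -0.10389939  0.13132603] 0.0022109449046104233 [ 0.63141531 -0.10286268  0.132     ]
base corners FR FL BR [array([ 0.62017146, -0.13492663]), array([0.58274877, 0.08211476]), array([ 0.73892853, -0.11550103])]
rod butt,gripend,tip [array([0.49243335, 0.07612926]), array([0.40358955, 0.04573694]), array([0.31078082, 0.01730822])]
((264.4499816894531, 240.8500213623047), (34.152591705322266, 9.17060375213623), 71.56504821777344)
[[     0      0    640    400 255403]
 [   256    222     27     69    597]] [[319.61737724 199.38200804]
 [269.28475712 249.97822446]]
vial base [ 0.59146267 -0.36327939  0.        ] cap [ 0.59878801 -0.36646478  0.085     ]
jar lid [0.64949104 0.04271934 0.17      ]
```

Request:
drive_tool([
  {"x": -20,"y": -16,"grip": 60},
  {"x": -33,"y": -27},
  {"x": -33,"y": -27},
  {"x": -33,"y": -27},
  {"x": -33,"y": -27},
  {"x": -33,"y": -27},
  {"x": -33,"y": -27},
  {"x": -33,"y": -27},
  {"x": -33,"y": -27},
  {"x": -33,"y": -27},
  {"x": -33,"y": -27},
  {"x": -32,"y": -27},
], squeeze=60)

```text
validation failed for argument at $.ta...
```

Request:
drive_tool([
  {"wz": -8,"z": 20},
  {"wz": -8,"z": 25},
  {"wz": -8,"z": 25},
  {"wz": -8,"z": 25},
  {"wz": -7.5,"z": 25},
  {},
  {},
])

```text
validation failed for argument at $.ta...
```

```bash
cat > go.py <<'E'
import sys
from h import *
from scipy.spatial.transform import Rotation as R
def rem(x,y,z,yawdeg):
    s=r.sense(); T=R.from_quat(s["tool_rot"]); 
    c,sn=np.cos(np.radians(yawdeg)),np.sin(np.radians(yawdeg))
    G=R.from_matrix(np.array([[c,sn,0],[sn,-c,0],[0,0,-1.]]))
    print("t",s["clock"],"tcp",s["tcp_pos"].round(4),"gap",round(s["finger_gap"],4),"F",s["contact_force"].round(2),"q",s["joint_pos"].round(2))
    print("shift tool mm",(T.inv().apply(np.array([x,y,z])-s["tcp_pos"])*1000).round(1),"turn deg",np.degrees((T.inv()*G).as_rotvec()).round(2))
if __name__=="__main__": rem(*map(float,sys.argv[1:5]))
E
python3 go.py .4327 .0568 .028 197.9
python3 -c "
from h import *
snap('top','b');snap('side','b')
im=load('b','top')[0];cv2.imwrite('pics/b1.png',cv2.resize(im[150:310,230:400],None,fx=3.5,fy=3.5,interpolation=2))"
```

```text
t 0.1 tcp [0.193  0.488  0.2556] gap 0.0856 F [-0.25  0.58 -1.26] q [ 1.12  0.05  1.4   0.    1.69 -0.07]
shift tool mm [-381.5 -312.4  228. ] turn deg [-8.000e-02 -3.000e-02 -3.949e+01]
```

View pics/b1.png

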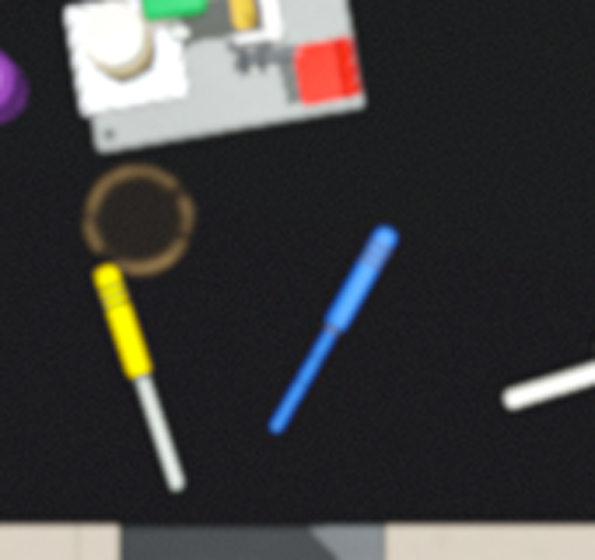

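View pics/b_side.png

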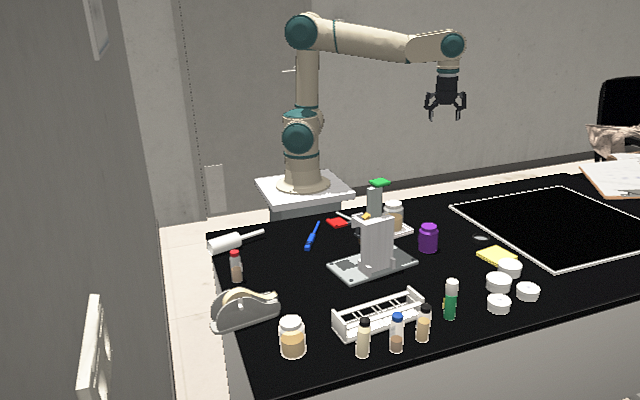

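The crop confirms it. There are two rod-shaped things: the yellow grip with the steel rod at top pixels (264,241)–(281,289), and a blue one at (325,245). The yellow one is meant. The move call was refused, probably because each row needs all its fields.

Request:
drive_tool([
  {"x": -20,"y": -16,"z": 0,"wx": 0,"wy": 0,"wz": 0,"grip": 60},
  {"x": -33,"y": -27,"z": 0,"wx": 0,"wy": 0,"wz": 0,"grip": 60},
  {"x": -33,"y": -27,"z": 0,"wx": 0,"wy": 0,"wz": 0,"grip": 60},
  {"x": -33,"y": -27,"z": 0,"wx": 0,"wy": 0,"wz": 0,"grip": 60},
  {"x": -33,"y": -27,"z": 0,"wx": 0,"wy": 0,"wz": 0,"grip": 60},
  {"x": -33,"y": -27,"z": 0,"wx": 0,"wy": 0,"wz": 0,"grip": 60},
  {"x": -33,"y": -27,"z": 0,"wx": 0,"wy": 0,"wz": 0,"grip": 60},
  {"x": -33,"y": -27,"z": 0,"wx": 0,"wy": 0,"wz": 0,"grip": 60},
  {"x": -33,"y": -27,"z": 0,"wx": 0,"wy": 0,"wz": 0,"grip": 60},
  {"x": -33,"y": -27,"z": 0,"wx": 0,"wy": 0,"wz": 0,"grip": 60},
  {"x": -33,"y": -27,"z": 0,"wx": 0,"wy": 0,"wz": 0,"grip": 60},
  {"x": -32,"y": -26,"z": 0,"wx": 0,"wy": 0,"wz": 0,"grip": 60},
], squeeze=60)

```text
clock: 1.4
tcp_pos: [0.4341, 0.0557, 0.2563]
tool_rot: [0.187, 0.982, 0.0, 0.0]
contact_force: [0.2, 0.7, -0.1]
finger_gap: 0.0653
```

Request:
drive_tool([
  {"x": 0,"y": 0,"z": 20,"wx": 0,"wy": 0,"wz": -8,"grip": 60},
  {"x": 0,"y": 0,"z": 25,"wx": 0,"wy": 0,"wz": -8,"grip": 60},
  {"x": 0,"y": 0,"z": 25,"wx": 0,"wy": 0,"wz": -8,"grip": 60},
  {"x": 0,"y": 0,"z": 25,"wx": 0,"wy": 0,"wz": -8,"grip": 60},
  {"x": 0,"y": 0,"z": 25,"wx": 0,"wy": 0,"wz": -7.5,"grip": 60},
  {"x": 0,"y": 0,"z": 20,"wx": 0,"wy": 0,"wz": 0,"grip": 60},
  {"x": 0,"y": 0,"z": 0,"wx": 0,"wy": 0,"wz": 0,"grip": 60},
])

```text
clock: 2.1
tcp_pos: [0.4318, 0.0574, 0.1134]
tool_rot: [-0.156, 0.988, 0.0, -0.003]
contact_force: [0.7, -0.0, 0.3]
finger_gap: 0.0653
```

```bash
python3 go.py .4327 .0568 .029 197.9
python3 -c "
from h import *
snap('top','d')
im=load('d','top')[0];cv2.imwrite('pics/d1.png',cv2.resize(im[180:310,220:340],None,fx=4.5,fy=4.5,interpolation=2))"
```

```text
t 2.1 tcp [0.4318 0.0574 0.1134] gap 0.0653 F [ 0.72 -0.03  0.27] q [ 0.05 -0.1   1.84  0.    1.41 -1.84]
shift tool mm [-1.2 -1.  84.4] turn deg [ 0.09 -0.32  0.  ]
```

View pics/d1.png

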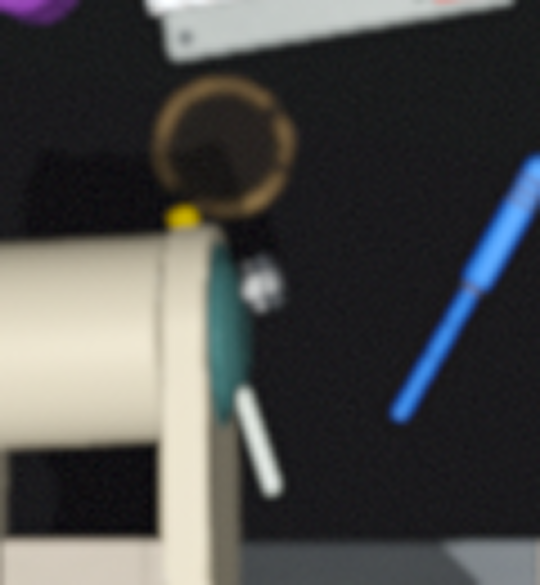

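Request:
drive_tool([
  {"x": -1,"y": -1,"z": 20,"wx": 0,"wy": 0,"wz": 0,"grip": 60},
  {"x": 0,"y": 0,"z": 25,"wx": 0,"wy": 0,"wz": 0,"grip": 60},
  {"x": 0,"y": 0,"z": 20,"wx": 0,"wy": 0,"wz": 0,"grip": 60},
  {"x": 0,"y": 0,"z": 12,"wx": 0,"wy": 0,"wz": 0,"grip": 60},
  {"x": 0,"y": 0,"z": 7,"wx": 0,"wy": 0,"wz": 0,"grip": 60},
  {"x": 0,"y": 0,"z": 0,"wx": 0,"wy": 0,"wz": 0,"grip": 60},
  {"x": 0,"y": 0,"z": 0,"wx": 0,"wy": 0,"wz": 0,"grip": 255},
  {"x": 0,"y": 0,"z": 0,"wx": 0,"wy": 0,"wz": 0,"grip": 255},
  {"x": 0,"y": 0,"z": 0,"wx": 0,"wy": 0,"wz": 0,"grip": 255},
  {"x": 0,"y": 0,"z": 0,"wx": 0,"wy": 0,"wz": 0,"grip": 255},
  {"x": 0,"y": 0,"z": 0,"wx": 0,"wy": 0,"wz": 0,"grip": 255},
  {"x": 0,"y": 0,"z": 0,"wx": 0,"wy": 0,"wz": 0,"grip": 255},
], squeeze=60)

```text
clock: 3.35
tcp_pos: [0.4354, 0.0569, 0.0332]
tool_rot: [-0.156, 0.988, -0.0, 0.001]
contact_force: [-0.8, -1.0, 6.6]
finger_gap: 0.0135
```

Request:
drive_tool([
  {"x": 0,"y": 0,"z": 0,"wx": 0,"wy": 0,"wz": 0,"grip": 255},
  {"x": 0,"y": 0,"z": 0,"wx": 0,"wy": 0,"wz": 0,"grip": 255},
  {"x": 0,"y": 0,"z": 0,"wx": 0,"wy": 0,"wz": 0,"grip": 255},
])

```text
clock: 3.65
tcp_pos: [0.4354, 0.0569, 0.0331]
tool_rot: [-0.156, 0.988, -0.0, 0.001]
contact_force: [-1.6, -0.9, 6.3]
finger_gap: 0.0137
```

```bash
python3 go.py .4327 .0568 .029 197.9
python3 -c "
from h import *
snap('top','e');snap('side','e')
im=load('e','top')[0];cv2.imwrite('pics/e1.png',cv2.resize(im[180:310,220:340],None,fx=4.5,fy=4.5,interpolation=2))
im=load('e','side')[0];cv2.imwrite('pics/e2.png',cv2.resize(im[130:260,280:480],None,fx=4,fy=4,interpolation=2))
"
```

```text
t 3.65 tcp [0.4354 0.0569 0.0331] gap 0.0137 F [-1.6  -0.92  6.29] q [ 0.05  0.02  1.9   0.    1.22 -1.84]
shift tool mm [2.6 0.7 4.1] turn deg [-0.02  0.08  0.01]
```

View pics/e1.png

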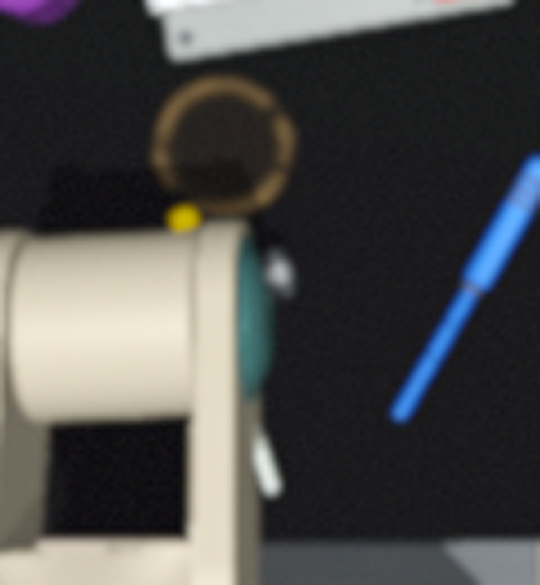

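View pics/e2.png

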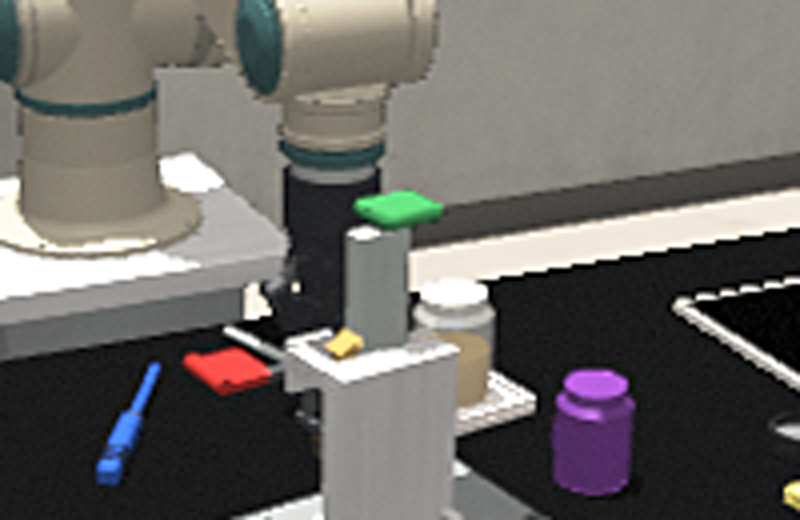

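Request:
drive_tool([
  {"x": 0,"y": 0,"z": 0,"wx": 0,"wy": 0,"wz": 0,"grip": 150},
  {"x": 0,"y": 0,"z": 0,"wx": 0,"wy": 0,"wz": 0,"grip": 150},
  {"x": 0,"y": 0,"z": 0,"wx": 0,"wy": 0,"wz": 0,"grip": 150},
  {"x": 0,"y": 0,"z": 0,"wx": 0,"wy": 0,"wz": 0,"grip": 150},
])

```text
clock: 4.15
tcp_pos: [0.4347, 0.0569, 0.0321]
tool_rot: [-0.156, 0.988, 0.0, -0.0]
contact_force: [-0.5, -0.9, -0.0]
finger_gap: 0.035
```

Request:
drive_tool([
  {"x": 0,"y": 0,"z": 3,"wx": 0,"wy": 0,"wz": 0,"grip": 150},
  {"x": 0,"y": 0,"z": 2,"wx": 0,"wy": 0,"wz": 0,"grip": 150},
  {"x": 0,"y": 0,"z": 0,"wx": 0,"wy": 0,"wz": 0,"grip": 150},
])

```text
clock: 4.45
tcp_pos: [0.4345, 0.0569, 0.0268]
tool_rot: [-0.156, 0.988, 0.0, -0.0]
contact_force: [-0.3, -0.1, 0.4]
finger_gap: 0.0353
```

Request:
drive_tool([
  {"x": 0,"y": 0,"z": 0,"wx": 0,"wy": 0,"wz": 0,"grip": 255},
  {"x": 0,"y": 0,"z": 0,"wx": 0,"wy": 0,"wz": 0,"grip": 255},
  {"x": 0,"y": 0,"z": 0,"wx": 0,"wy": 0,"wz": 0,"grip": 255},
  {"x": 0,"y": 0,"z": 0,"wx": 0,"wy": 0,"wz": 0,"grip": 255},
], squeeze=60)

```text
clock: 4.85
tcp_pos: [0.435, 0.0569, 0.0275]
tool_rot: [-0.156, 0.988, 0.0, 0.0]
contact_force: [-0.4, 0.5, 1.7]
finger_gap: 0.0145
```

Now lift and check.

Request:
drive_tool([
  {"x": 0,"y": 0,"z": -10,"wx": 0,"wy": 0,"wz": 0,"grip": 255},
  {"x": 0,"y": 0,"z": -25,"wx": 0,"wy": 0,"wz": 0,"grip": 255},
  {"x": 0,"y": 0,"z": -30,"wx": 0,"wy": 0,"wz": 0,"grip": 255},
  {"x": 0,"y": 0,"z": -30,"wx": 0,"wy": 0,"wz": 0,"grip": 255},
  {"x": 0,"y": 0,"z": -25,"wx": 0,"wy": 0,"wz": 0,"grip": 255},
  {"x": 0,"y": 0,"z": 0,"wx": 0,"wy": 0,"wz": 0,"grip": 255},
])

```text
clock: 5.45
tcp_pos: [0.4366, 0.057, 0.1517]
tool_rot: [-0.156, 0.988, -0.0, 0.004]
contact_force: [0.5, 0.1, -0.3]
finger_gap: 0.0145
```

```bash
python3 go.py .4 -.12 .028 197.9
python3 -c "
from h import *
snap('top','f');snap('side','f')
im=load('f','top')[0];cv2.imwrite('pics/f1.png',cv2.resize(im[180:310,220:340],None,fx=4.5,fy=4.5,interpolation=2))
im=load('f','side')[0];cv2.imwrite('pics/f2.png',cv2.resize(im[100:260,280:480],None,fx=3.6,fy=3.6,interpolation=2))
"
```

```text
t 5.45 tcp [0.4366 0.057  0.1517] gap 0.0145 F [ 0.5   0.11 -0.35] q [ 0.05 -0.14  1.79  0.    1.48 -1.84]
shift tool mm [  90.1 -156.9  123.3] turn deg [-0.11  0.42  0.01]
```

View pics/f1.png

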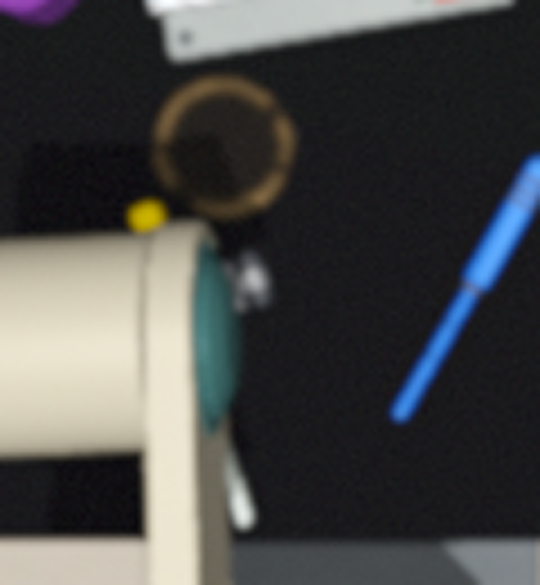

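View pics/f2.png

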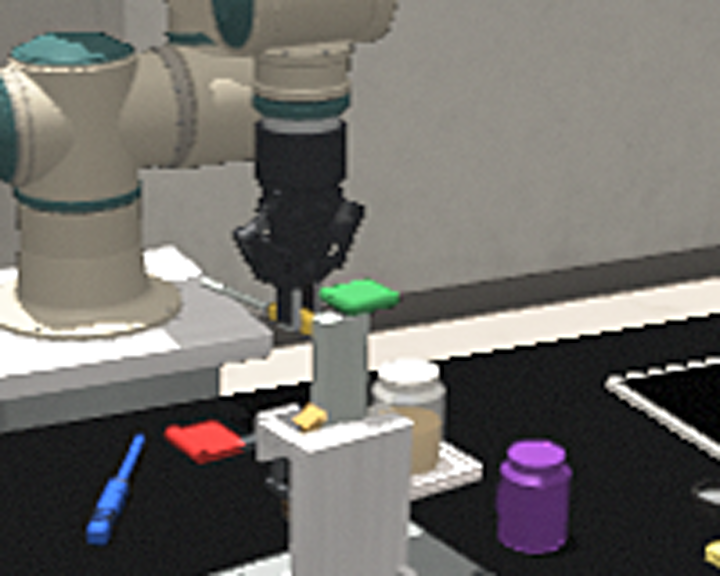

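Run:
```python
from h import *
im,K,E=load("f","top"); im2,K2,E2=load("f","side")
tip,e=tri(ray(K,E,274.0,294.6),ray(K2,E2,336.8,178.3)); print(tip,e)
print("butt at z .132",onz(K,E,252.7,227.8,.132),"tip .132",onz(K,E,274,295,.132))
```

```text
[0.31814572 0.0198282  0.12862073] 0.0003982389972682262
butt at z .132 [0.48526147 0.07381555 0.132     ] tip .132 [0.31780439 0.01956925 0.132     ]
```

Request:
drive_tool([
  {"x": 4,"y": -20,"z": 0,"wx": 0,"wy": 0,"wz": 0,"grip": 255},
  {"x": 6,"y": -33,"z": 0,"wx": 0,"wy": 0,"wz": 0,"grip": 255},
  {"x": 6,"y": -33,"z": 0,"wx": 0,"wy": 0,"wz": 0,"grip": 255},
  {"x": 6,"y": -33,"z": 0,"wx": 0,"wy": 0,"wz": 0,"grip": 255},
  {"x": 6,"y": -33,"z": 0,"wx": 0,"wy": 0,"wz": 4,"grip": 255},
  {"x": 6,"y": -30,"z": 0,"wx": 0,"wy": 0,"wz": 8,"grip": 255},
  {"x": 0,"y": 0,"z": 0,"wx": 0,"wy": 0,"wz": 8,"grip": 255},
  {"x": 0,"y": 0,"z": 0,"wx": 0,"wy": 0,"wz": 8,"grip": 255},
  {"x": 0,"y": 0,"z": 0,"wx": 0,"wy": 0,"wz": 8,"grip": 255},
  {"x": 0,"y": 0,"z": 0,"wx": 0,"wy": 0,"wz": 8,"grip": 255},
  {"x": 0,"y": 0,"z": 0,"wx": 0,"wy": 0,"wz": 8,"grip": 255},
  {"x": 0,"y": 0,"z": 0,"wx": 0,"wy": 0,"wz": 8,"grip": 255},
])

```text
clock: 6.75
tcp_pos: [0.4554, -0.1266, 0.1454]
tool_rot: [0.362, 0.932, -0.0, -0.002]
contact_force: [0.3, 0.3, -0.9]
finger_gap: 0.0139
```

Request:
drive_tool([
  {"x": 0,"y": 0,"z": 0,"wx": 0,"wy": 0,"wz": 8,"grip": 255},
  {"x": 0,"y": 0,"z": 0,"wx": 0,"wy": 0,"wz": 8,"grip": 255},
  {"x": 0,"y": 0,"z": 0,"wx": 0,"wy": 0,"wz": 8,"grip": 255},
  {"x": 0,"y": 0,"z": 0,"wx": 0,"wy": 0,"wz": 8,"grip": 255},
  {"x": 0,"y": 0,"z": 0,"wx": 0,"wy": 0,"wz": 8,"grip": 255},
  {"x": 0,"y": 0,"z": 0,"wx": 0,"wy": 0,"wz": 8,"grip": 255},
  {"x": 0,"y": 0,"z": 0,"wx": 0,"wy": 0,"wz": 8,"grip": 255},
  {"x": 0,"y": 0,"z": 0,"wx": 0,"wy": 0,"wz": 8,"grip": 255},
  {"x": 0,"y": 0,"z": 0,"wx": 0,"wy": 0,"wz": 8,"grip": 255},
  {"x": 0,"y": 0,"z": 0,"wx": 0,"wy": 0,"wz": 8,"grip": 255},
  {"x": 0,"y": 0,"z": 0,"wx": 0,"wy": 0,"wz": 8,"grip": 255},
  {"x": 0,"y": 0,"z": 0,"wx": 0,"wy": 0,"wz": 8,"grip": 255},
])

```text
clock: 7.95
tcp_pos: [0.4554, -0.1266, 0.1454]
tool_rot: [0.935, 0.355, -0.001, -0.001]
contact_force: [0.6, 0.7, -0.6]
finger_gap: 0.0143
```

```bash
python3 go.py .4609 -.1267 .131 9.7
```

```text
t 7.95 tcp [ 0.4554 -0.1266  0.1454] gap 0.0143 F [ 0.56  0.67 -0.61] q [-0.35 -0.03  1.71  0.    1.47  0.5 ]
shift tool mm [ 4.1  3.8 14.4] turn deg [-0.15  0.14 31.88]
```

Request:
drive_tool([
  {"x": 0,"y": 0,"z": 4,"wx": 0,"wy": 0,"wz": 8,"grip": 255},
  {"x": 0,"y": 0,"z": 5,"wx": 0,"wy": 0,"wz": 8,"grip": 255},
  {"x": 0,"y": 0,"z": 5,"wx": 0,"wy": 0,"wz": 8,"grip": 255},
  {"x": 0,"y": 0,"z": 0,"wx": 0,"wy": 0,"wz": 8,"grip": 255},
  {"x": 0,"y": 0,"z": 0,"wx": 0,"wy": 0,"wz": 0,"grip": 255},
  {"x": 0,"y": 0,"z": 0,"wx": 0,"wy": 0,"wz": 0,"grip": 255},
])

```text
clock: 8.55
tcp_pos: [0.4558, -0.1267, 0.1323]
tool_rot: [0.996, 0.088, -0.001, -0.0]
contact_force: [-0.9, -0.6, -0.6]
finger_gap: 0.0145
```

```bash
python3 go.py .4609 -.1267 .131 9.7
python3 -c "
from h import *
snap('top','g');snap('side','g')
im=load('g','top')[0];cv2.imwrite('pics/g1.png',cv2.resize(im[120:260,240:360],None,fx=4.2,fy=4.2,interpolation=2))
im=load('g','side')[0];cv2.imwrite('pics/g2.png',cv2.resize(im[150:280,260:440],None,fx=4.2,fy=4.2,interpolation=2))
"
```

```text
t 8.55 tcp [ 0.4558 -0.1267  0.1323] gap 0.0145 F [-0.9  -0.62 -0.63] q [-0.35 -0.02  1.72  0.    1.44  1.04]
shift tool mm [5.  0.9 1.3] turn deg [-0.06  0.09  0.42]
```

View pics/g1.png

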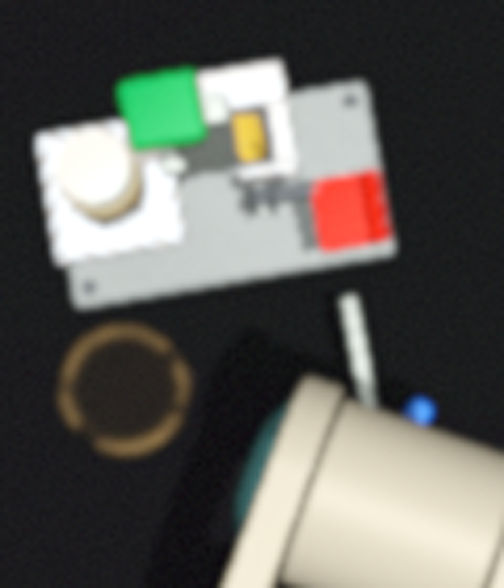

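View pics/g2.png

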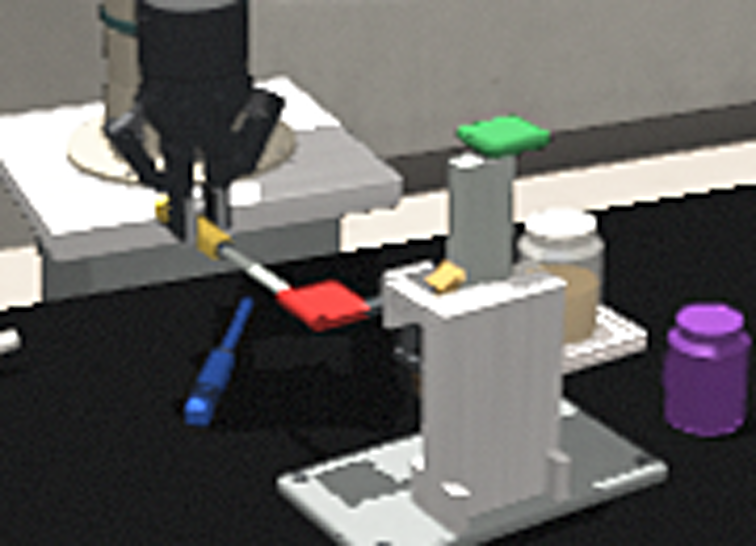

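Run:
```python
from h import *
im,K,E=load("g","top")
O=np.array([.6655,-.036]);a=np.radians(9.7);R=np.array([[np.cos(a),-np.sin(a)],[np.sin(a),np.cos(a)]])
def st(u,v,z): 
    p=onz(K,E,240+(u+.5)/4.2-.5,120+(v+.5)/4.2-.5,z); return p[:2].round(4),((p[:2]-O)@R*1000).round(1)
print("tip",st(348,294,.112),"rod mid",st(368,395,.112))
for n,q in dict(tFL=(320,250),tBL=(312,180),tFbead=(392,240),tBbead=(378,170),tseam=(368,243)).items(): print(n,st(*q,.134))
```

```text
tip (array([ 0.5829, -0.1024]), array([-92.6, -51.6])) rod mid (array([ 0.5207, -0.1144]), array([-155.9,  -52.9]))
tFL (array([ 0.6074, -0.0858]), array([-65.6, -39.3]))
tBL (array([ 0.65  , -0.0812]), array([-22.9, -41.9]))
tFbead (array([ 0.6132, -0.1292]), array([-67.3, -83.1]))
tBbead (array([ 0.6558, -0.121 ]), array([-23.9, -82.2]))
tseam (array([ 0.6115, -0.1148]), array([-66.5, -68.5]))
```

Request:
drive_tool([
  {"x": 10,"y": 0,"z": 0,"wx": 0,"wy": 0,"wz": 0.4,"grip": 255},
  {"x": 14,"y": 0,"z": 0,"wx": 0,"wy": 0,"wz": 0,"grip": 255},
  {"x": 14,"y": 0,"z": 0,"wx": 0,"wy": 0,"wz": 0,"grip": 255},
  {"x": 12,"y": 0,"z": 0,"wx": 0,"wy": 0,"wz": 0,"grip": 255},
  {"x": 8,"y": 0,"z": 0,"wx": 0,"wy": 0,"wz": 0,"grip": 255},
  {"x": 0,"y": 0,"z": 0,"wx": 0,"wy": 0,"wz": 0,"grip": 255},
])

```text
clock: 9.25
tcp_pos: [0.5143, -0.117, 0.1331]
tool_rot: [0.997, 0.083, 0.0, -0.0]
contact_force: [-0.9, -0.1, -0.4]
finger_gap: 0.0144
```

```bash
python3 go.py .517 -.116 .131 9.7
python3 -c "
from h import *
snap('top','i');snap('side','i')
im=load('i','top')[0];a=cv2.resize(im[120:220,270:360],None,fx=4.2,fy=4.2,interpolation=2)
im=load('i','side')[0];b=cv2.resize(im[170:270,290:380],None,fx=4.2,fy=4.2,interpolation=2)
cv2.imwrite('pics/i.png',np.hstack([a,b]))
"
```

```text
t 9.25 tcp [ 0.5143 -0.117   0.1331] gap 0.0144 F [-0.87 -0.06 -0.44] q [-0.29  0.13  1.56  0.    1.45  1.11]
shift tool mm [ 2.8 -0.5  2.1] turn deg [-0.01 -0.   -0.13]
```

View pics/i.png

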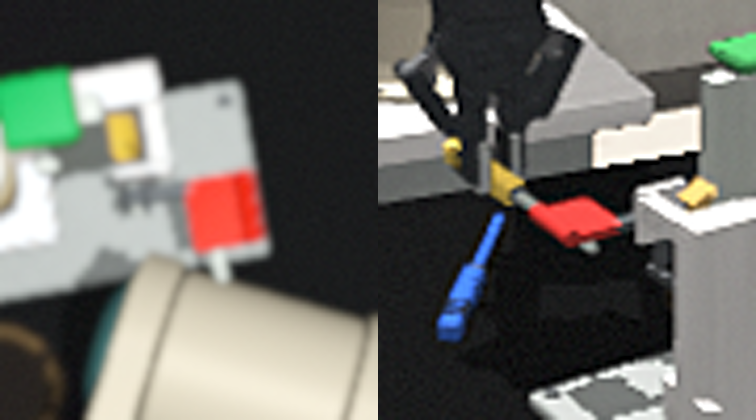

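Request:
drive_tool([
  {"x": 0,"y": 0,"z": -4,"wx": 0,"wy": 0,"wz": 0,"grip": 255},
  {"x": 0,"y": 0,"z": -5,"wx": 0,"wy": 0,"wz": 0,"grip": 255},
  {"x": 0,"y": 0.3,"z": -6,"wx": 0,"wy": 0,"wz": 0,"grip": 255},
  {"x": 0,"y": 0.2,"z": -6.5,"wx": 0,"wy": 0,"wz": 0,"grip": 255},
  {"x": 0,"y": -1,"z": -6,"wx": 0,"wy": 0,"wz": 0,"grip": 255},
  {"x": 0,"y": -2,"z": -6,"wx": 0,"wy": 0,"wz": 0,"grip": 255},
  {"x": 0,"y": 0,"z": 0,"wx": 0,"wy": 0,"wz": 0,"grip": 255},
])

```text
clock: 10.05
tcp_pos: [0.5135, -0.1147, 0.1681]
tool_rot: [0.997, 0.083, 0.001, 0.0]
contact_force: [1.4, -0.8, 0.5]
finger_gap: 0.0145
```

```bash
python3 go.py .517 -.116 .1665 9.7
python3 -c "
from h import *
snap('top','j');snap('side','j')
im=load('j','top')[0];a=cv2.resize(im[120:220,270:360],None,fx=4.2,fy=4.2,interpolation=2)
im=load('j','side')[0];b=cv2.resize(im[170:270,290:380],None,fx=4.2,fy=4.2,interpolation=2)
cv2.imwrite('pics/j.png',np.hstack([a,b]))
"
```

```text
t 10.05 tcp [ 0.5135 -0.1147  0.1681] gap 0.0145 F [ 1.43 -0.83  0.53] q [-0.29  0.1   1.53  0.    1.51  1.11]
shift tool mm [3.2 1.8 1.6] turn deg [ 0.05 -0.11 -0.18]
```

View pics/j.png

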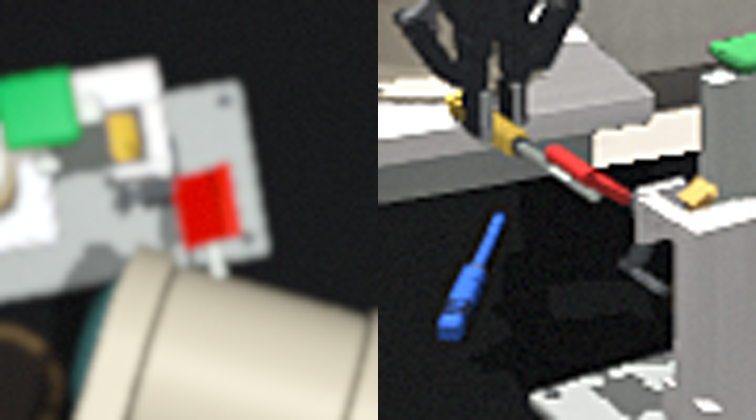

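The tail has tilted up on the rod (side crop around (590,175)) and the nose has swung right. I'll carry on along the arc.

Request:
drive_tool([
  {"x": 0,"y": -3,"z": -5.5,"wx": 0,"wy": 0,"wz": 0,"grip": 255},
  {"x": 0,"y": -3.6,"z": -5,"wx": 0,"wy": 0,"wz": 0,"grip": 255},
  {"x": 0,"y": -4.5,"z": -4.5,"wx": 0,"wy": 0,"wz": 0,"grip": 255},
  {"x": 0,"y": -5,"z": -3.7,"wx": 0,"wy": 0,"wz": 0,"grip": 255},
  {"x": 0,"y": -5.5,"z": -3,"wx": 0,"wy": 0,"wz": 0,"grip": 255},
  {"x": 0,"y": -5.9,"z": -2,"wx": 0,"wy": 0,"wz": 0,"grip": 255},
  {"x": 0,"y": -6,"z": -1,"wx": 0,"wy": 0,"wz": 0,"grip": 255},
  {"x": 0,"y": -6.4,"z": -0.4,"wx": 0,"wy": 0,"wz": 0,"grip": 255},
  {"x": 0,"y": -5,"z": 0,"wx": 0,"wy": 0,"wz": 0,"grip": 255},
  {"x": 0,"y": 0,"z": 0,"wx": 0,"wy": 0,"wz": 0,"grip": 255},
])

```text
clock: 11.15
tcp_pos: [0.5056, -0.0698, 0.1918]
tool_rot: [0.997, 0.083, -0.0, -0.0]
contact_force: [-0.2, 0.1, -0.9]
finger_gap: 0.0143
```

```bash
python3 go.py .517 -.116 .1665 9.7
python3 -c "
from h import *
snap('top','k');snap('side','k')
im=load('k','top')[0];a=cv2.resize(im[120:220,270:360],None,fx=4.2,fy=4.2,interpolation=2)
im=load('k','side')[0];b=cv2.resize(im[150:250,290:380],None,fx=4.2,fy=4.2,interpolation=2)
cv2.imwrite('pics/k.png',np.hstack([a,b]))
"
```

```text
t 11.15 tcp [ 0.5056 -0.0698  0.1918] gap 0.0143 F [-0.19  0.12 -0.93] q [-0.21  0.04  1.54  0.    1.56  1.19]
shift tool mm [ 3.6 47.4 25.3] turn deg [-0.02  0.01 -0.14]
```

View pics/k.png

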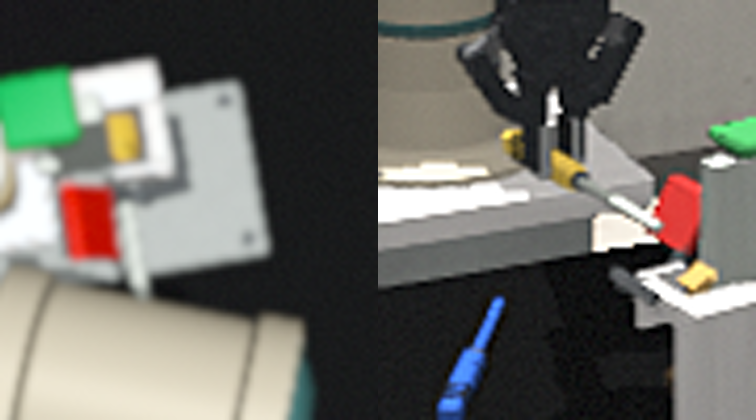

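Request:
drive_tool([
  {"x": -12,"y": 0.5,"z": 0,"wx": 0,"wy": 0,"wz": 0,"grip": 255},
  {"x": -18,"y": 1,"z": 0,"wx": 0,"wy": 0,"wz": 0,"grip": 255},
  {"x": -25,"y": 0,"z": 0,"wx": 0,"wy": 0,"wz": 0,"grip": 255},
  {"x": -25,"y": 0,"z": 0,"wx": 0,"wy": 0,"wz": 0,"grip": 255},
  {"x": 0,"y": -20,"z": 0,"wx": 0,"wy": 0,"wz": 0,"grip": 255},
  {"x": 5,"y": -32,"z": 0,"wx": 0,"wy": 0,"wz": 0,"grip": 255},
  {"x": 5,"y": -32,"z": 10,"wx": 0,"wy": 0,"wz": 0,"grip": 255},
  {"x": 5,"y": -32,"z": 10,"wx": 0,"wy": 0,"wz": 0,"grip": 255},
  {"x": 5,"y": -32,"z": 10,"wx": 0,"wy": 0,"wz": 0,"grip": 255},
  {"x": 5,"y": -32,"z": 10,"wx": 0,"wy": 0,"wz": 0,"grip": 255},
  {"x": 5,"y": -28,"z": 15,"wx": 0,"wy": 0,"wz": 0,"grip": 255},
  {"x": 0,"y": 0,"z": 20,"wx": 0,"wy": 0,"wz": 0,"grip": 255},
])

```text
clock: 12.45
tcp_pos: [0.4226, 0.1274, 0.1171]
tool_rot: [0.996, 0.084, 0.001, -0.001]
contact_force: [-0.1, 0.4, -1.7]
finger_gap: 0.0146
```

Request:
drive_tool([
  {"x": 0,"y": 0,"z": 25,"wx": 0,"wy": 0,"wz": 0,"grip": 255},
  {"x": 0,"y": 0,"z": 20,"wx": 0,"wy": 0,"wz": 0,"grip": 255},
  {"x": 0,"y": 0,"z": 15,"wx": 0,"wy": 0,"wz": 0,"grip": 255},
  {"x": 0,"y": 0,"z": 0,"wx": 0,"wy": 0,"wz": 0,"grip": 255},
])

```text
clock: 12.85
tcp_pos: [0.4209, 0.1244, 0.0548]
tool_rot: [0.997, 0.083, -0.002, 0.0]
contact_force: [-0.2, -0.1, -0.6]
finger_gap: 0.0142
```

```bash
python3 go.py .42 .13 .029 9.7
python3 -c "
from h import *
snap('top','l');snap('side','l')
im=load('l','top')[0];a=cv2.resize(im[120:300,200:360],None,fx=2.3,fy=2.3,interpolation=2)
im=load('l','side')[0];b=cv2.resize(im[120:300,310:470],None,fx=2.3,fy=2.3,interpolation=2)
cv2.imwrite('pics/l.png',np.hstack([a,b]))
"
```

```text
t 12.85 tcp [0.4209 0.1244 0.0548] gap 0.0142 F [-0.19 -0.12 -0.62] q [ 0.2  -0.01  1.88  0.    1.27  1.61]
shift tool mm [ 0.1 -5.7 25.8] turn deg [ 0.01  0.25 -0.21]
```

View pics/l.png

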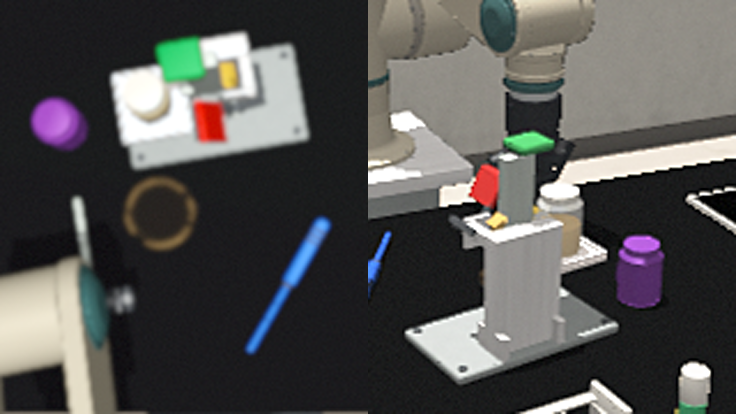

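Request:
drive_tool([
  {"x": 0,"y": 0,"z": 10,"wx": 0,"wy": 0,"wz": 0,"grip": 255},
  {"x": 0,"y": 0,"z": 8,"wx": 0,"wy": 0,"wz": 0,"grip": 255},
  {"x": 0,"y": 0,"z": 5,"wx": 0,"wy": 0,"wz": 0,"grip": 255},
  {"x": 0,"y": 0,"z": 1,"wx": 0,"wy": 0,"wz": 0,"grip": 255},
  {"x": 0,"y": 0,"z": 0,"wx": 0,"wy": 0,"wz": 0,"grip": 255},
])

```text
clock: 13.45
tcp_pos: [0.4222, 0.1249, 0.0327]
tool_rot: [0.997, 0.083, -0.0, -0.0]
contact_force: [-0.1, -0.0, -1.4]
finger_gap: 0.0144
```

Request:
drive_tool([
  {"x": 0,"y": 0,"z": 2,"wx": 0,"wy": 0,"wz": 0,"grip": 255},
  {"x": 0,"y": 0,"z": 2,"wx": 0,"wy": 0,"wz": 0,"grip": 255},
  {"x": 0,"y": 0,"z": 0,"wx": 0,"wy": 0,"wz": 0,"grip": 255},
])

```text
clock: 13.75
tcp_pos: [0.4221, 0.1249, 0.0287]
tool_rot: [0.997, 0.083, -0.0, -0.0]
contact_force: [0.0, -0.3, -1.4]
finger_gap: 0.0143
```

Request:
drive_tool([
  {"x": 0,"y": 0,"z": 1,"wx": 0,"wy": 0,"wz": 0,"grip": 255},
  {"x": 0,"y": 0,"z": 0,"wx": 0,"wy": 0,"wz": 0,"grip": 255},
  {"x": 0,"y": 0,"z": 0,"wx": 0,"wy": 0,"wz": 0,"grip": 150},
  {"x": 0,"y": 0,"z": 0,"wx": 0,"wy": 0,"wz": 0,"grip": 110},
  {"x": 0,"y": 0,"z": 0,"wx": 0,"wy": 0,"wz": 0,"grip": 110},
  {"x": 0,"y": 0,"z": 0,"wx": 0,"wy": 0,"wz": 0,"grip": 110},
  {"x": 0,"y": 0,"z": 0,"wx": 0,"wy": 0,"wz": 0,"grip": 110},
])

```text
clock: 14.45
tcp_pos: [0.4222, 0.1249, 0.0279]
tool_rot: [0.997, 0.083, 0.0, -0.0]
contact_force: [0.3, 0.3, 0.6]
finger_gap: 0.0484
```

Request:
drive_tool([
  {"x": 0,"y": 0,"z": -10,"wx": 0,"wy": 0,"wz": 0,"grip": 110},
  {"x": 0,"y": 0,"z": -30,"wx": 0,"wy": 0,"wz": 0,"grip": 110},
  {"x": 0,"y": 0,"z": -40,"wx": 0,"wy": 0,"wz": 0,"grip": 110},
  {"x": 0,"y": 0,"z": -45,"wx": 0,"wy": 0,"wz": 0,"grip": 110},
  {"x": 0,"y": 0,"z": -45,"wx": 0,"wy": 0,"wz": 0,"grip": 255},
  {"x": 0,"y": 0,"z": -45,"wx": 0,"wy": 0,"wz": 0,"grip": 255},
  {"x": 0,"y": 0,"z": -45,"wx": 0,"wy": 0,"wz": 0,"grip": 255},
  {"x": 0,"y": 0,"z": -20,"wx": 0,"wy": 0,"wz": 0,"grip": 255},
  {"x": 0,"y": 0,"z": 0,"wx": 0,"wy": 0,"wz": 0,"grip": 255},
])

```text
clock: 15.35
tcp_pos: [0.4229, 0.125, 0.3124]
tool_rot: [0.997, 0.083, 0.004, -0.0]
contact_force: [0.1, -0.4, -0.2]
finger_gap: -0.0
```

```bash
python3 go.py .671 -.004 .31 9.7
python3 -c "
from h import *
snap('top','m');snap('side','m')
im=load('m','top')[0];a=cv2.resize(im[120:300,200:360],None,fx=2.3,fy=2.3,interpolation=2)
im=load('m','side')[0];b=cv2.resize(im[120:300,310:470],None,fx=2.3,fy=2.3,interpolation=2)
cv2.imwrite('pics/m.png',np.hstack([a,b]))
"
```

```text
t 15.35 tcp [0.4229 0.125  0.3124] gap -0.0 F [ 0.08 -0.44 -0.17] q [ 0.2  -0.2   1.53  0.    1.8   1.61]
shift tool mm [223.4 168.2   4.1] turn deg [-0.02 -0.44 -0.19]
```

View pics/m.png

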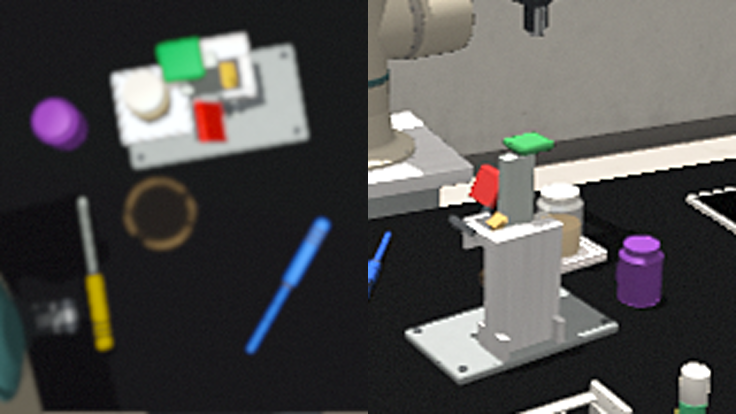

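Request:
drive_tool([
  {"x": 16,"y": 12,"z": 0,"wx": 0,"wy": 0,"wz": 0,"grip": 255},
  {"x": 30,"y": 22,"z": 0,"wx": 0,"wy": 0,"wz": 0,"grip": 255},
  {"x": 32,"y": 24,"z": 0,"wx": 0,"wy": 0,"wz": 0,"grip": 255},
  {"x": 32,"y": 24,"z": 0,"wx": 0,"wy": 0,"wz": 0,"grip": 255},
  {"x": 32,"y": 24,"z": 0,"wx": 0,"wy": 0,"wz": 0,"grip": 255},
  {"x": 32,"y": 24,"z": 0,"wx": 0,"wy": 0,"wz": 0,"grip": 255},
  {"x": 32,"y": 24,"z": 0,"wx": 0,"wy": 0,"wz": 0,"grip": 255},
  {"x": 20,"y": 14,"z": 0,"wx": 0,"wy": 0,"wz": 0,"grip": 255},
  {"x": 0,"y": 0,"z": 0,"wx": 0,"wy": 0,"wz": 0,"grip": 255},
  {"x": 0,"y": 0,"z": 0,"wx": 0,"wy": 0,"wz": 0,"grip": 255},
])

```text
clock: 16.45
tcp_pos: [0.6726, -0.0035, 0.3055]
tool_rot: [0.997, 0.083, -0.002, -0.0]
contact_force: [-0.1, 0.0, 0.7]
finger_gap: -0.0002
```

```bash
python3 go.py .674 -.003 .28 9.7
```

```text
t 16.45 tcp [ 0.6726 -0.0035  0.3055] gap -0.0002 F [-0.09  0.01  0.74] q [-0.06  0.49  0.78  0.    1.87  1.35]
shift tool mm [ 1.6 -0.2 25.5] turn deg [-0.06  0.22 -0.21]
```

Request:
drive_tool([
  {"x": 1,"y": 0,"z": 8,"wx": 0,"wy": 0,"wz": 0,"grip": 255},
  {"x": 0,"y": 0,"z": 9,"wx": 0,"wy": 0,"wz": 0,"grip": 255},
  {"x": 0,"y": 0,"z": 8,"wx": 0,"wy": 0,"wz": 0,"grip": 255},
  {"x": 0,"y": 0,"z": 4,"wx": 0,"wy": 0,"wz": 0,"grip": 255},
  {"x": 0,"y": 0,"z": 0,"wx": 0,"wy": 0,"wz": 0,"grip": 255},
])

```text
clock: 16.95
tcp_pos: [0.6734, -0.0031, 0.2779]
tool_rot: [0.997, 0.083, -0.001, -0.0]
contact_force: [-0.3, 0.3, 0.2]
finger_gap: -0.0
```

```bash
python3 go.py .674 -.003 .2 9.7
python3 -c "
from h import *
snap('side','n')
im=load('n','side')[0];b=cv2.resize(im[120:280,300:460],None,fx=3.7,fy=3.7,interpolation=2)
cv2.imwrite('pics/n.png',b)
"
```

```text
t 16.95 tcp [ 0.6734 -0.0031  0.2779] gap -0.0 F [-0.32  0.29  0.22] q [-0.06  0.49  0.84  0.    1.81  1.35]
shift tool mm [ 0.7 -0.  77.9] turn deg [-0.02  0.09 -0.18]
```

View pics/n.png

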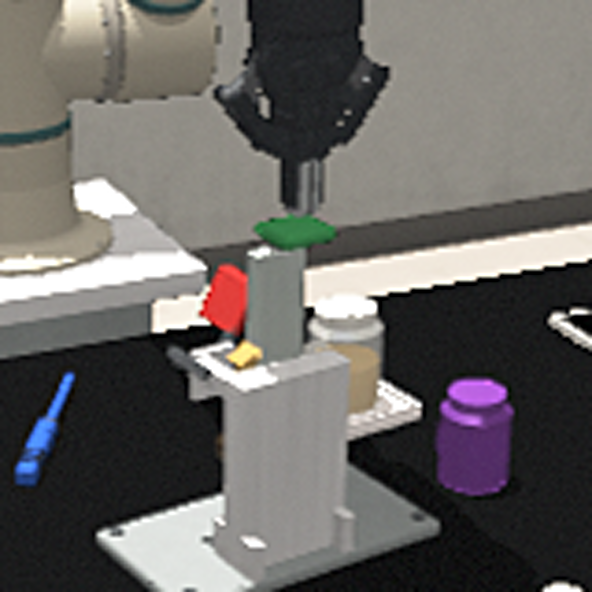

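Request:
drive_tool([
  {"x": 0,"y": 0,"z": 2,"wx": 0,"wy": 0,"wz": 0,"grip": 255},
  {"x": 0,"y": 0,"z": 2,"wx": 0,"wy": 0,"wz": 0,"grip": 255},
  {"x": 0,"y": 0,"z": 2,"wx": 0,"wy": 0,"wz": 0,"grip": 255},
  {"x": 0,"y": 0,"z": 2,"wx": 0,"wy": 0,"wz": 0,"grip": 255},
  {"x": 0,"y": 0,"z": 3,"wx": 0,"wy": 0,"wz": 0,"grip": 255},
  {"x": 0,"y": 0,"z": 3,"wx": 0,"wy": 0,"wz": 0,"grip": 255},
  {"x": 0,"y": 0,"z": 3,"wx": 0,"wy": 0,"wz": 0,"grip": 255},
  {"x": 0,"y": 0,"z": 3,"wx": 0,"wy": 0,"wz": 0,"grip": 255},
  {"x": 0,"y": 0,"z": 3,"wx": 0,"wy": 0,"wz": 0,"grip": 255},
  {"x": 0,"y": 0,"z": 3,"wx": 0,"wy": 0,"wz": 0,"grip": 255},
  {"x": 0,"y": 0,"z": 2,"wx": 0,"wy": 0,"wz": 0,"grip": 255},
])

```text
clock: 18.1
tcp_pos: [0.6739, -0.0033, 0.2505]
tool_rot: [0.997, 0.083, 0.0, -0.0]
contact_force: [-0.2, -0.0, 4.5]
finger_gap: 0.0001
```

```bash
python3 go.py .674 -.003 .2 9.7
python3 -c "
from h import *
snap('side','o')
im=load('o','side')[0];b=cv2.resize(im[120:280,300:460],None,fx=3.7,fy=3.7,interpolation=2)
cv2.imwrite('pics/o.png',b)
"
```

```text
t 18.1 tcp [ 0.6739 -0.0033  0.2505] gap 0.0001 F [-0.25 -0.05  4.54] q [-0.06  0.49  0.9   0.    1.76  1.35]
shift tool mm [ 0.1 -0.3 50.5] turn deg [-0.   -0.01 -0.19]
```

View pics/o.png

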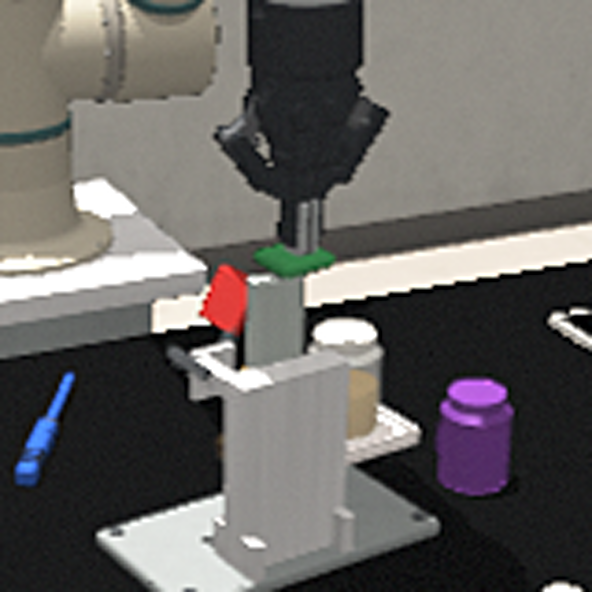

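The carriage is descending smoothly at about 4.5 N, with the jar upright and the pawl still thrown back. I'll keep pushing.

Request:
drive_tool([
  {"x": 0,"y": 0,"z": 3,"wx": 0,"wy": 0,"wz": 0,"grip": 255},
  {"x": 0,"y": 0,"z": 3,"wx": 0,"wy": 0,"wz": 0,"grip": 255},
  {"x": 0,"y": 0,"z": 3,"wx": 0,"wy": 0,"wz": 0,"grip": 255},
  {"x": 0,"y": 0,"z": 3,"wx": 0,"wy": 0,"wz": 0,"grip": 255},
  {"x": 0,"y": 0,"z": 3,"wx": 0,"wy": 0,"wz": 0,"grip": 255},
  {"x": 0,"y": 0,"z": 3,"wx": 0,"wy": 0,"wz": 0,"grip": 255},
  {"x": 0,"y": 0,"z": 3,"wx": 0,"wy": 0,"wz": 0,"grip": 255},
  {"x": 0,"y": 0,"z": 3,"wx": 0,"wy": 0,"wz": 0,"grip": 255},
  {"x": 0,"y": 0,"z": 3,"wx": 0,"wy": 0,"wz": 0,"grip": 255},
  {"x": 0,"y": 0,"z": 3,"wx": 0,"wy": 0,"wz": 0,"grip": 255},
  {"x": 0,"y": 0,"z": 3,"wx": 0,"wy": 0,"wz": 0,"grip": 255},
  {"x": 0,"y": 0,"z": 3,"wx": 0,"wy": 0,"wz": 0,"grip": 255},
])

```text
clock: 19.35
tcp_pos: [0.6739, -0.0033, 0.2147]
tool_rot: [0.997, 0.083, 0.0, -0.0]
contact_force: [0.5, -0.1, 3.8]
finger_gap: -0.0003
```

Request:
drive_tool([
  {"x": 0,"y": 0,"z": 3,"wx": 0,"wy": 0,"wz": 0,"grip": 255},
  {"x": 0,"y": 0,"z": 3,"wx": 0,"wy": 0,"wz": 0,"grip": 255},
  {"x": 0,"y": 0,"z": 3,"wx": 0,"wy": 0,"wz": 0,"grip": 255},
  {"x": 0,"y": 0,"z": 2,"wx": 0,"wy": 0,"wz": 0,"grip": 255},
  {"x": 0,"y": 0,"z": 0,"wx": 0,"wy": 0,"wz": 0,"grip": 255},
])

```text
clock: 19.85
tcp_pos: [0.6738, -0.0033, 0.2032]
tool_rot: [0.997, 0.083, -0.0, -0.0]
contact_force: [1.6, -0.4, 1.4]
finger_gap: -0.0002
```

Request:
drive_tool([
  {"x": 0,"y": 0,"z": 2,"wx": 0,"wy": 0,"wz": 0,"grip": 255},
  {"x": 0,"y": 0,"z": 2,"wx": 0,"wy": 0,"wz": 0,"grip": 255},
  {"x": 0,"y": 0,"z": 1,"wx": 0,"wy": 0,"wz": 0,"grip": 255},
  {"x": 0,"y": 0,"z": 0,"wx": 0,"wy": 0,"wz": 0,"grip": 255},
])

```text
clock: 20.25
tcp_pos: [0.6738, -0.0033, 0.2]
tool_rot: [0.997, 0.083, 0.0, 0.0]
contact_force: [-3.8, -0.7, 7.3]
finger_gap: -0.0003
```

Request:
drive_tool([
  {"x": 0,"y": 0,"z": 1.5,"wx": 0,"wy": 0,"wz": 0,"grip": 255},
  {"x": 0,"y": 0,"z": 1.5,"wx": 0,"wy": 0,"wz": 0,"grip": 255},
  {"x": 0,"y": 0,"z": 0,"wx": 0,"wy": 0,"wz": 0,"grip": 255},
  {"x": 0,"y": 0,"z": 0,"wx": 0,"wy": 0,"wz": 0,"grip": 255},
])

```text
clock: 20.65
tcp_pos: [0.6738, -0.0033, 0.1999]
tool_rot: [0.997, 0.083, 0.001, 0.0]
contact_force: [-8.2, 0.3, 17.5]
finger_gap: 0.0
```

```bash
python3 -c "
from h import *
snap('side','p')
im=load('p','side')[0];b=cv2.resize(im[120:280,300:460],None,fx=3.7,fy=3.7,interpolation=2)
cv2.imwrite('pics/p.png',b)
"
```

```text
(no output)
```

View pics/p.png

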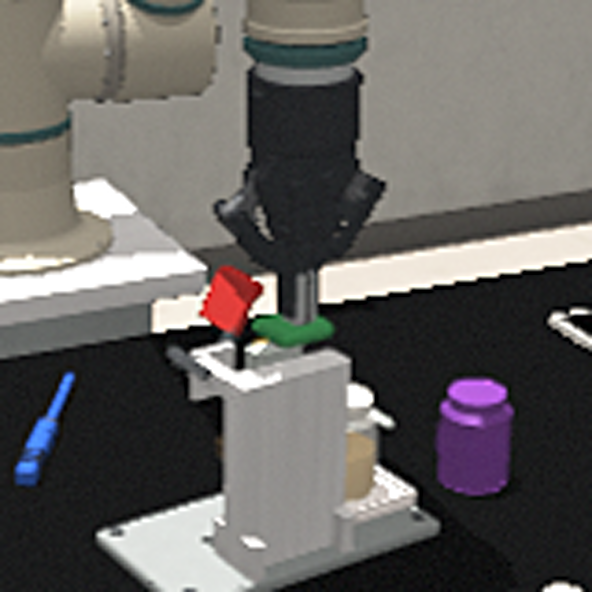

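It has hit the hard stop: force rises to 17.5 N with z unchanged at 0.200, which is the expected bottom. I'll retreat straight up.

Request:
drive_tool([
  {"x": 0,"y": 0,"z": -4,"wx": 0,"wy": 0,"wz": 0,"grip": 255},
  {"x": 0,"y": 0,"z": -6,"wx": 0,"wy": 0,"wz": 0,"grip": 255},
  {"x": 0,"y": 0,"z": -20,"wx": 0,"wy": 0,"wz": 0,"grip": 255},
  {"x": 0,"y": 0,"z": -35,"wx": 0,"wy": 0,"wz": 0,"grip": 255},
  {"x": 0,"y": 0,"z": -35,"wx": 0,"wy": 0,"wz": 0,"grip": 255},
  {"x": -30,"y": 0,"z": -10,"wx": 0,"wy": 0,"wz": 0,"grip": 255},
  {"x": -40,"y": 0,"z": 0,"wx": 0,"wy": 0,"wz": 0,"grip": 255},
  {"x": -40,"y": 0,"z": 0,"wx": 0,"wy": 0,"wz": 0,"grip": 255},
  {"x": -40,"y": 0,"z": 0,"wx": 0,"wy": 0,"wz": 0,"grip": 255},
  {"x": -20,"y": 0,"z": 0,"wx": 0,"wy": 0,"wz": 0,"grip": 255},
  {"x": 0,"y": 0,"z": 0,"wx": 0,"wy": 0,"wz": 0,"grip": 255},
  {"x": 0,"y": 0,"z": 0,"wx": 0,"wy": 0,"wz": 0,"grip": 255},
])

```text
clock: 21.9
tcp_pos: [0.5063, -0.0314, 0.3057]
tool_rot: [0.997, 0.083, -0.0, -0.0]
contact_force: [0.7, 0.6, 0.0]
finger_gap: -0.0
```

```bash
python3 go.py .674 -.003 .2 9.7; python3 -c "
from h import *
snap('side','q');snap('top','q')
im=load('q','side')[0];b=cv2.resize(im[140:300,210:450],None,fx=3.3,fy=3.3,interpolation=2)
cv2.imwrite('pics/q1.png',b)
im,K,E=load('q','top');b=cv2.resize(im[120:300,200:440],None,fx=3.3,fy=3.3,interpolation=2)
cv2.imwrite('pics/q2.png',b)
im2,K2,E2=load('q','side')
def cen(im):
    m=cv2.inRange(cv2.cvtColor(im,cv2.COLOR_BGR2HSV),(45,120,50),(80,255,255))
    n,l,s,c=cv2.connectedComponentsWithStats(m); return [(s[i],c[i]) for i in range(1,n) if s[i,4]>60]
a,b=cen(im),cen(im2);print(a,b)
"
```

```text
t 21.9 tcp [ 0.5063 -0.0314  0.3057] gap -0.0 F [0.69 0.56 0.05] q [-0.13 -0.    1.36  0.    1.79  1.27]
shift tool mm [170.   -0.3 105.7] turn deg [-0.01 -0.   -0.2 ]
[(array([272, 145,  20,  16, 232], dtype=int32), array([281.99137931, 152.37931034]))] [(array([368, 203,  22,  10, 164], dtype=int32), array([378.93292683, 207.7804878 ])), (array([443, 295,  14,  25, 250], dtype=int32), array([449.528, 307.22 ]))]
```

View pics/q1.png

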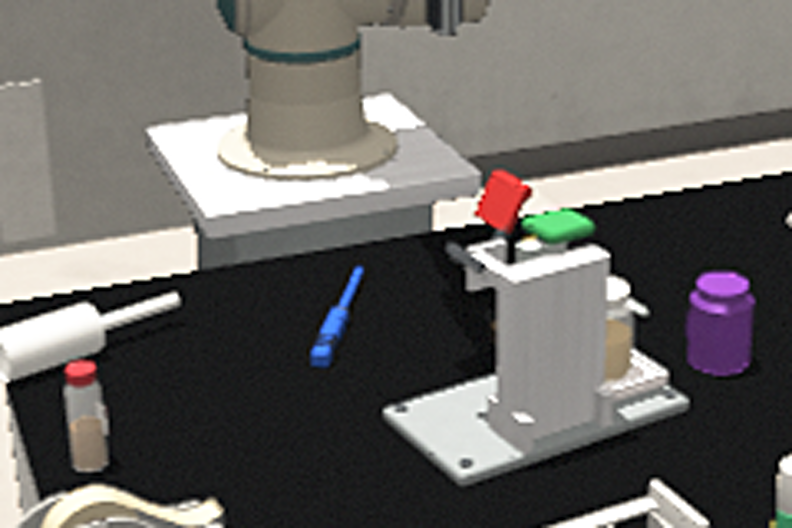

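View pics/q2.png

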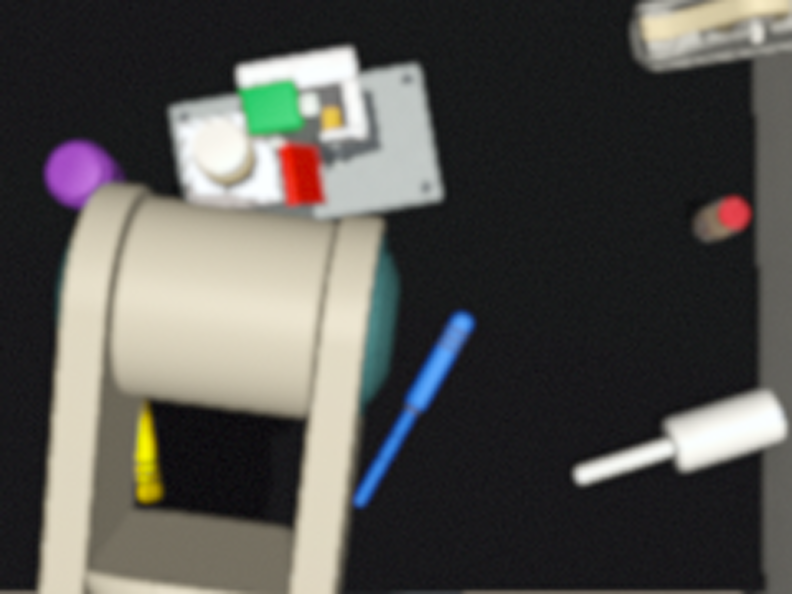

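Run:
```python
from h import *
im,K,E=load("q","top"); im2,K2,E2=load("q","side")
print("pad",tri(ray(K,E,282,152.4),ray(K2,E2,378.9,207.8)))
O=np.array([.6655,-.036]);a=np.radians(9.7);R=np.array([[np.cos(a),-np.sin(a)],[np.sin(a),np.cos(a)]])
p=onz(K,E,200+223/3.3,120+144/3.3,.100); print("jar lid in stand mm (platform 0,82)",(p[:2]-O)@R*1000)
print(r.sense()["contact_force"]); print(r.job_done())
```

```text
pad (array([ 0.66951617, -0.00376462,  0.16927504]), np.float64(0.000553991126712084))
jar lid in stand mm (platform 0,82) [ 1.22384878 78.55868683]
[ 0.10395794  0.19217886 -0.67013747]
the job is handed in; nothing more can be done
None
```

The job is done and handed in at about 22 s of the 67 s allowed; `job_done` gave no verdict.

**What I did:** I picked up the yellow-handled rod and put its tip under the red tail. I swung the tail up and over until the pawl stayed thrown back, then laid the rod on the bench to the left. With the shut fingertips I pushed the green pad down to its stop and backed the arm off.

**Last checks:**
- **Carriage:** at the bottom the tool stopped at z = 0.200 m while the force rose to 17.5 N, which fits the stop with the pad at 175 mm. The two-camera measurement gave 169 mm. That method also read 5 mm low with the pad at the top, so the two agree.
- **Pawl:** thrown back in both views after the arm left.
- **Jar:** upright on the platform, about 4 mm from its middle.
- **Vial:** standing.
- **Rod:** lying flat on the bench in the picture taken after I let go; in the last picture the arm hides all but its grip.
- **Robot:** clear of everything, contact force under 1 N.

**What went wrong:**
- The first move calls were refused because rows left out fields.
- My first grip on the rod sat a few mm too high, so I opened and gripped again lower before lifting.

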